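Set the round flask level in the hotplate ring and vent its cap

ROBOT

A 6-joint arm with a two-finger parallel gripper is mounted at the origin on the work surface. World frame = base frame: x ahead of the robot, y to its left, z up, the work surface at z = 0. Lengths are in m, angles in rad, forces in N, time in s.
With the tool pointing down it reaches from about 0.25 to 0.775 m from the base axis. Payload 4 kg.
Tool frame: the origin (TCP) lies at the very end of the fingers, on their centre line; the grasp point (between the pads) lies 19 mm behind it; z points along the fingers, y is the line along which they close (so a half turn about z gives the same grasp; the last joint's range is limited). The gripper opens to 94 mm and grips with 3 to 60 N. Pads are 16 mm wide; open, the fingers measure 119 mm over their backs; the gripper's body (75 mm by 177 mm) begins 78 mm behind the grasp point.
Start: joints at [1.074, 0.087, 1.371, -0, 1.684, -0.103], TCP at [0.211, 0.508, 0.206] pointing down, gripper open.
Joint ranges: [-3.1, 3.1], [-0.76, 2.03], [0.27, 2.55], [-1.08, 4.22], [0.17, 2.65], [-2.57, 2.57]. Speed limits (rad/s): [2.79, 2.79, 3.14, 3.14, 3.14, 3.14].

INTERFACE

Orientations are given as [roll, pitch, yaw] about the fixed x, y, z axes, in that order (R = Rz(yaw) Ry(pitch) Rx(roll)).
In Python, from bench import robot gives the robot as it stands. The module is installed in compiled form; this text tells all that it offers.
- The arm moves only by the tool move_arm, never from a script. Its argument "deltas" is one flat list of numbers, 7 for each row, row after row: the turn, a rotation vector about the tool's x, y, z in rad, then the shift along the tool's x, y, z in cm, then the closure, from -1 (fully open) to 1 (shut). A call has 1 to 8 rows; each row is the pose to reach, as a shift and turn from the pose commanded when the call began, along the tool's axes at that moment; what a row does not reach only later rows make up. A row lasts 1/10 s, in which the tool goes at most 50 mm and 8.59 degrees, less where a joint would pass 70% of its speed; a pose out of reach is approached as far as the arm can. A call with a gripper value outside its range is refused whole. The fingers move at their own pace and stop on an object; the grip force is fixed at half the most. Time passes only in rows, so rows that repeat a pose let the fingers close. It gives the time, the measured TCP pose, the force, the opening and the grip force at its end, in the units of the state.
- robot.get_obs(): the state, without advancing time (a new reading comes with each control period).
- robot.snapshot(name): name is "scene" or "top"; returns a dict with "image" (480x640x3 uint8, red, green, blue), "depth" (480x640 float32, m along the optical axis (not along the pixel's ray), 0 where there is no reading), "fov_y" (degrees; the focal length in pixels is half the picture's height over the tangent of half this angle, whatever the lens; pixels are square), "cx", "cy" (the principal point, pixels), "D" ([k1, k2, p1, p2, k3] as OpenCV has them; the pictures are not rectified), "origin" and "orientation" of the camera in the world. Camera axes: x right, y up, looking along -z (the intrinsics and any distortion apply to the point x, -y, -z); pixel columns grow to the right and rows downward; lengths in m; the calibration is good to about 2 mm. A picture is of the moment at which its call begins.
- robot.close_job(): hands the job in; it is judged then, once.
The state is a dict: "time": time; "joint_positions": joint angles; "qvel": joint speeds; "joint_torque": joint torques, N m; "tool_pos": TCP position; "ee_rot": TCP orientation; "wrist_force": force on the tool from outside, world axes, zero at the start; "wrist_torque": the same for the moment, N m; "width": finger opening in m; "finger_force": force on a finger pad.
Only numpy, scipy, OpenCV 4.12 (cv2) and the standard library are available. Lean on these libraries where they do the work, as an engineer would, in place of code of your own. Each camera call takes 0.05 s, during which the arm holds its last target. There are 200 camera calls.

TASK

Move the round-bottomed flask from the cork ring to the ring over the hotplate and stand it there upright and centred; set it down gently, it is glass. Then, with it standing in that ring, loosen its screw cap by a quarter turn so that it can vent, and leave the flask standing straight by itself. Leave the beaker, the conical flask, the nearest bottle and the wash bottle where they are.

Things in the scene. Friction and masses are not known exactly. Their poses are not given: they have to be found in the camera images.
- flask: Clear glass round-bottomed flask, 0.25 kg: ball 104 mm in diameter, neck 40 mm, ribbed blue screw cap; 158 mm tall. Origin: the ball's centre; z points along the neck to the cap. It starts leaning over by 55 degrees in the cork ring, away from the robot or sideways. In a ring it turns like a ball in a socket and friction holds leans up to 45 degrees; a light push (under 1 N) on the cap turns it, pushing up lifts it out.
- cap_mid (a point): Centre of the flask's screw cap, on the flask's axis 92 mm from the ball's centre. The cap is 52 mm in diameter and 28 mm high (it spans 78 to 106 mm from the ball's centre). Its z is the flask's axis; it turns with the cap.
- cap (a joint): Turn of the cap on the flask in rad: about 0 is screwed tight; it grows as the cap is loosened, counter-clockwise seen from above. Needs only about 0.015 N m (it is done up lightly); a quarter turn is 1.57 more than tight. The cap stays on its thread and does not come off.
- ring_centre (a point): Centre of the level grey coated ring held 84 mm above the bench over the white hotplate, on the mid-plane of its 8 mm round bar; 80 mm clear opening, bar circle 88 mm. With the flask seated the ball's centre is 36 mm above this point. Fixed.
- cork_ring: Loose cork ring on the bench in which the flask starts: 124 mm outside, 76 mm inside diameter, 30 mm high. Origin: centre of its underside. The flask's ball centre is about 66 mm above the bench in it.
- beaker: Empty glass beaker, 72 mm in diameter at the rim, 90 mm high, between the two rings on the robot's side. Origin: centre of its underside.
- erlenmeyer: Conical flat-bottomed glass flask with the same kind of blue screw cap, 82 mm in diameter at the foot, 114 mm high, at the far side between the two rings. Origin: centre of its underside.
- bottle0: Nearest of three glass screw-cap bottles in a row at the left of the bench, 86 mm in diameter, 181 mm high. Origin: centre of its underside.
- wash_bottle: White plastic wash bottle, 64 mm in diameter, 185 mm high with its spout, at the right of the bench. Origin: centre of its underside.
- rod_top (a point): Top of the hotplate's upright 12 mm support rod, 245 mm above the bench, 110 mm from the ring's centre on the far side. The hotplate (fixed) is 185 mm deep, 150 mm wide, 55 mm high, from 102 mm on the robot's side of the ring's centre to the rod.
There are look-alikes about, which are no part of the job. Leave any purple look-alike of the flask alone.

How it is judged:
On the way, in this order (a step that is already met when the one before it is completed fails the run):
1. the flask stands in the hotplate's ring, ball fully down and neck upright (horizontal distance between flask and ring_centre below 0.006 m and z of flask in the frame of ring_centre between 0.03 and 0.04 m and angle between flask's own z axis and vertical below 0.12 rad), for 0.2 s.
2. the cap is loosened, with the flask in that ring (value of joint cap above 1 rad and horizontal distance between flask and ring_centre below 0.01 m), for 0.2 s.
At the end, for the whole second after the job is handed in: The flask rests by itself in the hotplate's ring, its ball within 6 mm of the ring's centre and fully down, its neck within 4 degrees (0.07 rad) of vertical, the cap turned to between 1.0 and 2.2 rad from tight, and nothing moves (horizontal distance between flask and ring_centre below 0.006 m and z of flask in the frame of ring_centre between 0.03 and 0.04 m and angle between flask's own z axis and vertical below 0.07 rad and value of joint cap between 1 and 2.2 rad and linear speed of flask below 0.02 m/s and angular speed of flask below 0.1 rad/s); the robot touches nothing.
It fails at once if the flask is dropped or knocked so that it falls or flies free of the fingers (contact force between the fingers and flask below 0.01 N and linear speed of flask above 0.35 m/s).
It fails at once if the glass is pressed or knocked hard against the hotplate or its ring (over 40 N) (contact force between flask and hotplate above 40 N).
It fails at once if the beaker, the conical flask, the nearest bottle or the wash bottle is pushed more than 30 mm (distance of any of beaker, erlenmeyer, bottle0, wash_bottle from where it was at the start of the episode above 0.03 m).
It also fails if it takes over 67 s, if anything falls off the work surface, if the arm or the gripper's body presses on something with over 40 N, if the wrist force passes 120 N, or if a joint passes its speed limit or range.

## Working session

There is one attempt and no reset: what is moved stays moved. The work goes in short steps, Python scripts to look and compute and a tool call to move; the robot and the scene stay as the last step left them, time stands still between calls to the robot, and variables do not carry over. Pictures are saved under pics/ and viewed, at most 14 in all, crops included, and the job is handed in when it is done.

Besides the shell and the picture viewer there is one more tool, called after ">>>" by a JSON object that holds its "fn" and its "kwargs". move_arm: Moves the arm, as the interface text tells. Its arguments: {"type":"object","properties":{"deltas":{"type":"array","items":{"type":"number"}}},"required":["deltas"]}

```bash
mkdir -p pics
cat > h.py <<'E'
import numpy as np, cv2
from scipy.spatial.transform import Rotation as R
from bench import robot
def snap(n):
    s=robot.snapshot(n); np.savez('%s.npz'%n,**s); return s
def rot(o):
    o=np.array(o,float)
    return o if o.shape==(3,3) else R.from_euler('xyz',o).as_matrix() if o.size==3 else R.from_quat(o).as_matrix()
def K(s):
    f=240/np.tan(np.radians(float(s['fov_y']))/2); return np.array([[f,0,float(s['cx'])],[0,f,float(s['cy'])],[0,0,1]])
def rays(s,uv):
    p=cv2.undistortPoints(np.array(uv,float).reshape(-1,1,2),K(s),np.array(s['D'],float)).reshape(-1,2)
    d=np.c_[p[:,0],-p[:,1],-np.ones(len(p))]
    return np.array(s['origin'],float), d@rot(s['orientation']).T   # depth-scaled
def cloud(s):
    v,u=np.mgrid[:480,:640]; o,d=rays(s,np.c_[u.ravel(),v.ravel()])
    return (o+d*np.array(s['depth']).ravel()[:,None]).reshape(480,640,3)
def plane(s,uv,z):
    o,d=rays(s,uv); return o+d*((z-o[2])/d[:,2])[:,None]
def proj(s,p):
    q=(np.array(p,float).reshape(-1,3)-np.array(s['origin']))@rot(s['orientation']); q=q*[1,-1,-1]
    return cv2.projectPoints(q,np.zeros(3),np.zeros(3),K(s),np.array(s['D'],float))[0].reshape(-1,2)
E
python3 - <<'E'
from h import *
for n in('scene','top'):
    s=snap(n); cv2.imwrite(f'pics/{n}0.png',s['image'][...,::-1]); print(n,s['origin'],s['orientation'],s['fov_y'],s['cx'],s['cy'],s['D'])
print(robot.get_obs())
E
```

```text
scene [1.73720202 0.30578243 1.19815001] [ 0.88604117 -0.0089386   1.82077865] 43.945501676283385 314.9216565313806 231.44638838212916 [-0.08156341  0.          0.          0.          0.        ]
top [0.40143299 0.01268823 1.4407458 ] [ 0.10374919  0.00934714 -1.57932288] 45.735049376359754 321.88981874628115 242.459449776773 [-0.06319043  0.          0.          0.          0.        ]
{'time': 0.1, 'joint_positions': array([ 1.07389008e+00,  8.78780254e-02,  1.37207754e+00, -1.89740744e-05,
        1.68358875e+00, -1.03079595e-01]), 'qvel': array([ 1.60502864e-03, -1.01781097e-03, -5.16249114e-03,  8.92308512e-04,
        1.89778102e-03, -9.98241986e-06]), 'joint_torque': array([ 1.25537477e-03, -3.41254771e+01, -3.03300405e+01,  7.18740234e-02,
        3.05135746e-02, -9.49340847e-05]), 'tool_pos': array([0.21081674, 0.50746825, 0.20443587]), 'ee_rot': array([-3.13964941e+00, -1.82063281e-04,  2.74776371e+00]), 'wrist_force': array([-0.07444327,  0.50422788, -1.07013472]), 'wrist_torque': array([-0.03741884, -0.02777586, -0.08271626]), 'finger_force': 0.0, 'width': 0.09419164399629014}
```

View pics/scene0.png

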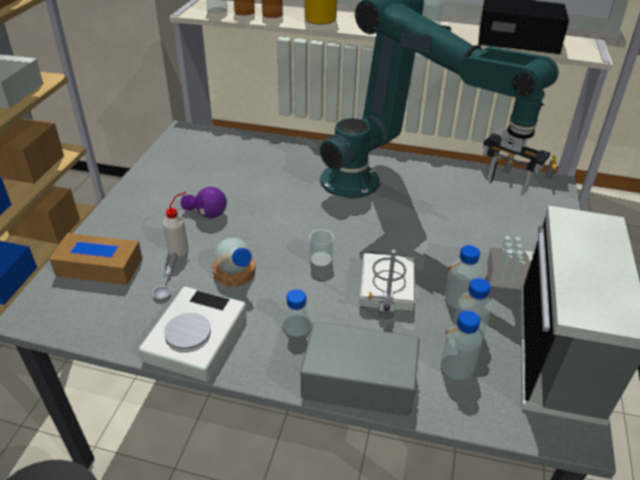

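View pics/top0.png

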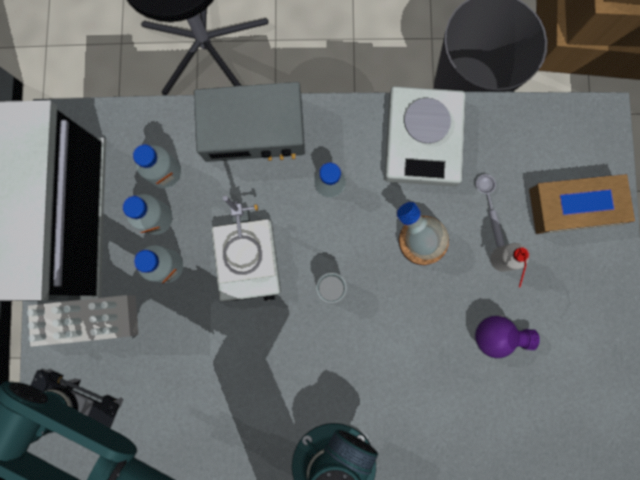

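The scene view shows the flask leaning in the cork ring (ball about (232,250), cap (242,258)). The hotplate ring is at (389,273), and the purple look-alike is at (210,202). In the top view the cap is at (409,213), the cork at (423,242) and the hotplate ring at (242,252).

```bash
cat > meas.py <<'E'
from h import *
def tri(sa,ua,sb,ub):
    (o1,d1),(o2,d2)=rays(sa,[ua]),rays(sb,[ub]); d1,d2=d1[0],d2[0]
    t=np.linalg.lstsq(np.c_[d1,-d2],o2-o1,rcond=None)[0]; p,q=o1+t[0]*d1,o2+t[1]*d2
    return (p+q)/2,np.linalg.norm(p-q)
def blob(s,lo,hi,box):
    u0,v0,u1,v1=box; m=cv2.inRange(cv2.cvtColor(s['image'],cv2.COLOR_RGB2HSV),lo,hi); z=np.zeros_like(m); z[v0:v1,u0:u1]=m[v0:v1,u0:u1]
    c=max(cv2.findContours(z,cv2.RETR_EXTERNAL,cv2.CHAIN_APPROX_NONE)[0],key=cv2.contourArea)
    return c.reshape(-1,2)
E
python3 - <<'E'
from meas import *
a,b=np.load('scene.npz'),np.load('top.npz')
B=((100,120,60),(125,255,255))
def cen(c): M=cv2.moments(c.reshape(-1,1,2)); return np.array([M['m10'],M['m01']])/M['m00']
ca=blob(a,*B,(215,235,270,285)); cb=blob(b,*B,(390,195,430,235))
print('cap',cen(ca),cen(cb),cv2.boundingRect(ca),cv2.boundingRect(cb),tri(a,cen(ca),b,cen(cb)))
# cork: orange
O=((5,70,60),(22,255,255))
for s,bx in((a,(195,225,275,300)),(b,(385,205,460,280))):
    c=blob(s,*O,bx); e=cv2.minEnclosingCircle(c); print('cork',cv2.boundingRect(c),e, plane(s,[e[0]],0.03))
P=cloud(b); Q=cloud(a)
# cork top from clouds
for n,s,C,bx in(('a',a,Q,(195,225,275,300)),('b',b,P,(385,205,460,280))):
    m=cv2.inRange(cv2.cvtColor(s['image'],cv2.COLOR_RGB2HSV),*O)>0; k=np.zeros_like(m);u0,v0,u1,v1=bx;k[v0:v1,u0:u1]=m[v0:v1,u0:u1]
    p=C[k]; p=p[(p[:,2]>.02)&(p[:,2]<.04)]; 
    A=np.c_[2*p[:,:2],np.ones(len(p))]; x=np.linalg.lstsq(A,(p[:,:2]**2).sum(1),rcond=None)[0]
    print('cork pts',len(p),p.min(0),p.max(0),x[:2],np.sqrt(x[2]+x[:2]@x[:2]))
# hotplate ring from depth: z 0.075..0.1 within box
for n,s,C,bx in(('a',a,Q,(360,240,420,300)),('b',b,P,(210,210,285,290))):
    u0,v0,u1,v1=bx;p=C[v0:v1,u0:u1].reshape(-1,3); print('hz',np.histogram(p[:,2],bins=[0,.05,.06,.075,.08,.085,.09,.1,.2,.3]))
    h=p[(p[:,2]>.05)&(p[:,2]<.06)]; print('plate',h.min(0),h.max(0),np.median(h,0))
    p=p[(p[:,2]>.078)&(p[:,2]<.095)]; print('ring',np.median(p,0),p.min(0),p.max(0))
# flask body cloud
for C,bx in((Q,(205,225,265,290)),(P,(390,195,455,275))):
    u0,v0,u1,v1=bx;p=C[v0:v1,u0:u1].reshape(-1,3);p=p[p[:,2]>.05];print('flask',len(p),p.min(0),p.max(0))
for n,im,(u,v,w,h) in(('a',a,(190,215,90,85)),('b',b,(205,205,90,85)),('c',b,(380,190,90,85))):
    np.save(n,cv2.resize(im['image'][v:v+h,u:u+w],None,fx=6 if 0 else 3,fy=3,interpolation=2))
cv2.imwrite('pics/crops.png',np.hstack([np.load(n+'.npy') for n in'abc'])[:,:800,::-1])
E
```

```text
cap [241.39393939 256.96835017] [408.43665768 212.92587601] (232, 248, 19, 19) (397, 202, 24, 23) (array([ 0.60763447, -0.18046855,  0.1143618 ]), np.float64(0.00038801608199685406))
cork (213, 259, 42, 28) ((233.6474151611328, 267.5440673828125), 21.378887176513672) [[ 0.56886332 -0.224171    0.03      ]]
cork (399, 226, 49, 39) ((423.0, 241.0), 24.738733291625977) [[ 0.5497015  -0.22758717  0.03      ]]
cork pts 394 [ 0.51704063 -0.29130258  0.02002166] [ 0.6199871  -0.16632162  0.03754294] [ 0.55899446 -0.2284947 ] 0.05108021945042091
cork pts 405 [ 0.49214305 -0.28745259  0.02093762] [ 0.61328447 -0.16776183  0.03927774] [ 0.55347733 -0.23068432] 0.05651430945626504
hz (array([ 952, 1174,    9,   21,  135,  107,   74,  142,   75]), array([0.   , 0.05 , 0.06 , 0.075, 0.08 , 0.085, 0.09 , 0.1  , 0.2  ,
       0.3  ]))
plate [0.42123619 0.1351077  0.05000225] [0.60911448 0.29161033 0.05953538] [0.53492727 0.20928024 0.05333023]
ring [0.5435507  0.20679876 0.08470538] [0.46853491 0.16737315 0.07812994] [0.64462558 0.26192594 0.09491431]
hz (array([1886, 2696,  163,    8,   69,  283,  136,   24,    0]), array([0.   , 0.05 , 0.06 , 0.075, 0.08 , 0.085, 0.09 , 0.1  , 0.2  ,
       0.3  ]))
plate [0.43317975 0.1324284  0.05001314] [0.60352644 0.29583525 0.05999487] [0.52355083 0.2133201  0.05529012]
ring [0.52855346 0.22221101 0.08808208] [0.46854988 0.16976294 0.07839101] [0.62403726 0.26157398 0.09490231]
flask 972 [ 0.51284638 -0.28079083  0.05002279] [1.73720202 0.30578243 1.19815001]
flask 1881 [ 0.40143299 -0.28135562  0.05668349] [0.63537858 0.01268823 1.4407458 ]
```

View pics/crops.png

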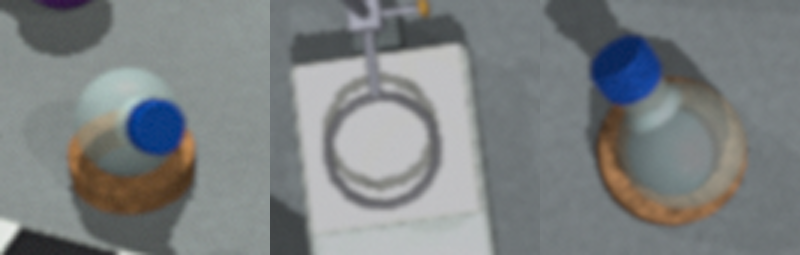

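The crops show the cork ring centred at about top (424,239) and the dark hotplate ring at about top (242.5,255). The cap is tilted toward +x and +y. I'll fit the ring and the ball more precisely.

Run:
```python
from meas import *
b=np.load('top.npz');a=np.load('scene.npz')
print('ring guess',plane(b,[(242.5,255)],.084),'cork guess',plane(b,[(424,239.3)],.03))
def ringfit(s,c,r,z):
    # unroll around guess; find darkest radius at each angle
    g=cv2.GaussianBlur(cv2.cvtColor(s['image'],cv2.COLOR_RGB2GRAY),(0,0),.7).astype(np.float32)
    pts=[]
    for t in np.radians(np.arange(0,360,4)):
        rr=np.arange(.036,.0521,.0005); q=np.c_[c[0]+rr*np.cos(t),c[1]+rr*np.sin(t),np.full(len(rr),z)]
        uv=proj(s,q).astype(np.float32); v=cv2.remap(g,uv[:,0].reshape(1,-1),uv[:,1].reshape(1,-1),1)[0]
        i=v.argmin()
        if 0<i<len(rr)-1 and v[i]<v.max()-25: pts.append(q[i,:2])
    p=np.array(pts)
    for _ in range(4):
        x=np.linalg.lstsq(np.c_[2*p,np.ones(len(p))],(p**2).sum(1),rcond=None)[0]; R0=np.sqrt(x[2]+x[:2]@x[:2]); e=abs(np.hypot(*(p-x[:2]).T)-R0); p=p[e<max(.0015,1.5*np.median(e))]
    return x[:2],R0,len(p)
for n,s in(('top',b),('scene',a)):
    c=plane(b,[(242.5,255)],.084)[0,:2]
    for _ in range(3): c,R0,k=ringfit(s,c,.044,.084)
    print(n,c,R0,k)
# cork outer fit: top view outer contour: orange pixels below ball side
for s,bx in((b,(385,205,460,280)),(a,(195,225,275,300))):
    c=blob(s,(5,70,60),(22,255,255),bx); p=plane(s,c,.03 if s is b else .03)[:,:2]; h=cv2.convexHull(p.astype(np.float32)).reshape(-1,2)
    x=np.linalg.lstsq(np.c_[2*h,np.ones(len(h))],(h**2).sum(1),rcond=None)[0]; print('cork',x[:2],np.sqrt(x[2]+x[:2]@x[:2]))
for n,z,r in(('rod',0.245,0),):
    pass
```

```text
ring guess [[0.51438724 0.21478831 0.084     ]] cork guess [[ 0.55394238 -0.2302033   0.03      ]]
top [0.51582105 0.21640673] 0.043366216864822484 76
scene [0.51759254 0.21510299] 0.043119759104818724 76
cork [ 0.55097192 -0.22808823] 0.060276421678541754
cork [ 0.57667511 -0.22283737] 0.06478477304057073
```

```bash
cat > go.py <<'E'
# usage: go.py x y z yaw_deg [tilt rpy extra]  -> rotvec, shift(cm) from current measured pose
import sys
from h import *
o=robot.get_obs(); p=np.array(o['tool_pos']); Rc=rot(o['ee_rot'])
for a in sys.argv[1:]:
    v=[float(k) for k in a.split(',')]
    ax=np.array(v[4:6]) if len(v)>4 else np.zeros(2)  # world-rotvec tilt (deg) about x,y
    Rt=R.from_rotvec(np.radians([*ax,0])).as_matrix()@R.from_euler('xyz',[np.pi,0,np.radians(v[3])]).as_matrix()
    rv=R.from_matrix(Rc.T@Rt).as_rotvec(); sh=Rc.T@(np.array(v[:3])-p)*100
    print(np.round(rv,4).tolist(),np.round(sh,2).tolist())
print('t',round(o['time'],2),'p',p.round(4),'rpy',np.degrees(o['ee_rot']).round(2),'w',round(o['width'],4),'F',o['wrist_force'].round(2),'T',o['wrist_torque'].round(3),'ff',round(o['finger_force'],2),'q',o['joint_positions'].round(2))
E
python3 go.py 0.21,0.508,0.35,157.4 0.645,-0.147,0.35,41.7
```

```text
[-0.0019, -0.0002, 0.0006] [0.1, -0.01, -14.56]
[-0.0014, 0.0018, 2.02] [-65.21, -43.8, -14.48]
t 0.1 p [0.2108 0.5075 0.2044] rpy [-1.7989e+02 -1.0000e-02  1.5744e+02] w 0.0942 F [-0.07  0.5  -1.07] T [-0.037 -0.028 -0.083] ff 0.0 q [ 1.07  0.09  1.37 -0.    1.68 -0.1 ]
```

>>> {"fn": "move_arm", "kwargs": {"deltas": [0, 0, 0, 0, 0, -5, -1, 0, 0, 0, 0, 0, -10, -0.5, 0, 0, 0, 0, 0, -14.5, 0.36, 0, 0, 2.02, -65.2, -43.8, -14.5, 0.36, 0, 0, 2.02, -65.2, -43.8, -14.5, 0.36, 0, 0, 2.02, -65.2, -43.8, -14.5, 0.36, 0, 0, 2.02, -65.2, -43.8, -14.5, 0.36, 0, 0, 2.02, -65.2, -43.8, -14.5, 0.36]}}

```text
time: 0.9
tool_pos: [0.3497, 0.2978, 0.3501]
ee_rot: [-3.141, 0.0, 1.992]
wrist_force: [0.3, -1.0, 0.5]
width: 0.0414
finger_force: 0.0
```

```bash
python3 go.py 0.645,-0.147,0.35,41.7
```

```text
[-0.0003, 0.0003, 1.2644] [-52.67, 8.75, 0.01]
t 0.9 p [0.3497 0.2978 0.3501] rpy [-179.98    0.    114.15] w 0.0414 F [ 0.3  -1.04  0.53] T [-0.062 -0.018 -0.017] ff 0.0 q [ 0.58 -0.1   1.27 -0.    1.97  0.16]
```

>>> {"fn": "move_arm", "kwargs": {"deltas": [0, 0, 1.264, -52.7, 8.7, 0, 0.36, 0, 0, 1.264, -52.7, 8.7, 0, 0.36, 0, 0, 1.264, -52.7, 8.7, 0, 0.36, 0, 0, 1.264, -52.7, 8.7, 0, 0.36, 0, 0, 1.264, -52.7, 8.7, 0, 0.36, 0, 0, 1.264, -52.7, 8.7, 0, 0.36, 0, 0, 1.264, -52.7, 8.7, 0, 0.36, 0, 0, 1.264, -52.7, 8.7, 0, 0.36]}}

```text
time: 1.7
tool_pos: [0.5726, -0.0346, 0.3499]
ee_rot: [-3.141, 0.0, 0.791]
wrist_force: [0.4, 0.3, 0.9]
width: 0.0299
finger_force: 0.0
```

```bash
python3 go.py 0.645,-0.147,0.35,41.7
```

```text
[-0.0008, 0.0002, 0.0635] [-2.9, 13.05, -0.02]
t 1.7 p [ 0.5726 -0.0346  0.3499] rpy [-1.7995e+02  1.0000e-02  4.5340e+01] w 0.0299 F [0.4  0.35 0.95] T [-0.03   0.077 -0.009] ff 0.0 q [-0.16  0.16  1.    0.    1.98  0.62]
```

>>> {"fn": "move_arm", "kwargs": {"deltas": [0, 0, 0.063, -2.9, 13, 0, 0.36, 0, 0, 0.063, -2.9, 13, 0, 0.36, 0, 0, 0.063, -2.9, 13, 0, 0.36, 0, 0, 0.063, -2.9, 13, 5, 0.36, 0, 0, 0.063, -2.9, 13, 10, 0.36, 0, 0, 0.063, -2.9, 13, 15, 0.36, 0, 0, 0.063, -2.9, 13, 17, 0.36, 0, 0, 0.063, -2.9, 13, 17, 0.36]}}

```text
time: 2.5
tool_pos: [0.6418, -0.1434, 0.1737]
ee_rot: [-3.131, 0.006, 0.735]
wrist_force: [0.5, 1.1, -0.5]
width: 0.0303
finger_force: 0.0
```

```bash
python3 go.py 0.645,-0.147,0.102,41.7
python3 - <<'E'
from h import *
s=snap('top');c=snap('scene')
im=np.hstack([cv2.resize(s['image'][150:290,350:490],None,fx=2.8,fy=2.8),cv2.resize(c['image'][180:320,170:310],None,fx=2.8,fy=2.8)]); cv2.imwrite('pics/p1.png',im[...,::-1])
E
```

```text
[-0.0104, 0.0061, 0.0069] [0.04, 0.56, 7.17]
t 2.5 p [ 0.6418 -0.1434  0.1737] rpy [-179.4     0.35   42.09] w 0.0303 F [ 0.51  1.06 -0.53] T [-0.081  0.122 -0.038] ff 0.0 q [-0.31  0.35  1.13  0.    1.68  0.53]
```

View pics/p1.png

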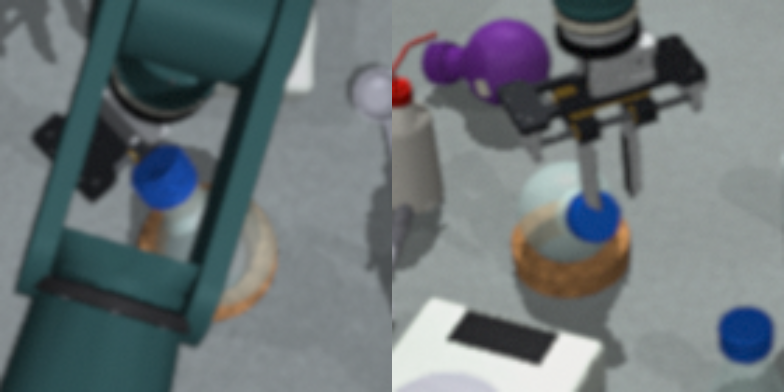

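Both views show the fingers just beyond the leaning cap on the lean side, still above it. Next I'll descend and push gently toward upright.

>>> {"fn": "move_arm", "kwargs": {"deltas": [-0.01, 0.006, 0.007, 0, 0.5, 3.5, 0.36, -0.01, 0.006, 0.007, 0, 0.5, 6, 0.36, -0.01, 0.006, 0.007, 0, 0.5, 7.8, 0.36, -0.01, 0.006, 0.007, 0, 0.5, 7.8, 0.36, -0.01, 0.006, 0.007, 0, 0.5, 7.8, 0.36]}}

```text
time: 3.1
tool_pos: [0.6495, -0.1484, 0.1053]
ee_rot: [3.128, -0.008, 0.728]
wrist_force: [0.2, -1.0, 0.8]
width: 0.0303
finger_force: 0.0
```

```bash
python3 go.py 0.645,-0.147,0.095,41.7 0.624,-0.166,0.097,41.7 0.60,-0.187,.145,41.7
```

```text
[0.0136, -0.0082, 0.0001] [-0.26, -0.42, 1.02]
[0.0136, -0.0082, 0.0001] [-3.09, -0.39, 0.8]
[0.0136, -0.0082, 0.0001] [-6.24, -0.36, -4.02]
t 3.1 p [ 0.6495 -0.1484  0.1053] rpy [179.22  -0.47  41.71] w 0.0303 F [ 0.17 -1.04  0.79] T [-0.063  0.113  0.036] ff 0.0 q [-0.31  0.37  1.23  0.    1.53  0.53]
```

>>> {"fn": "move_arm", "kwargs": {"deltas": [0, 0, 0, 0, 0, 0, 0.36, 0, 0, 0, 0, 0, 0, 0.36, 0, 0, 0, 0, 0, 0, 0.36]}}

```text
time: 3.4
tool_pos: [0.6488, -0.1482, 0.1041]
ee_rot: [3.129, -0.007, 0.728]
wrist_force: [-0.4, -0.2, -0.1]
width: 0.03
finger_force: 0.0
```

```bash
python3 go.py 0.645,-0.147,0.095,41.7 0.60,-0.187,.145,41.7
```

```text
[0.0122, -0.0074, 0.0] [-0.22, -0.35, 0.9]
[0.0122, -0.0074, 0.0] [-6.2, -0.3, -4.14]
t 3.4 p [ 0.6488 -0.1482  0.1041] rpy [179.3   -0.42  41.7 ] w 0.03 F [-0.39 -0.25 -0.07] T [-0.08   0.145  0.003] ff 0.0 q [-0.31  0.37  1.23  0.    1.52  0.53]
```

>>> {"fn": "move_arm", "kwargs": {"deltas": [0.012, -0.007, 0, -1.2, -0.35, 0.9, 0.36, 0.012, -0.007, 0, -2.2, -0.35, 0.9, 0.36, 0.012, -0.007, 0, -2.9, -0.35, 0.2, 0.36, 0.012, -0.007, 0, -3.6, -0.35, -0.9, 0.36, 0.012, -0.007, 0, -4.3, -0.35, -2.0, 0.36, 0.012, -0.007, 0, -5.0, -0.35, -2.8, 0.36, 0.012, -0.007, 0, -5.7, -0.35, -3.5, 0.36, 0.012, -0.007, 0, -6.3, -0.35, -4.1, 0.36]}}

```text
time: 4.2
tool_pos: [0.5979, -0.1877, 0.1441]
ee_rot: [-3.14, 0.001, 0.727]
wrist_force: [0.1, 0.5, -0.9]
width: 0.0298
finger_force: 0.3
```

```bash
cat > look.py <<'E'
from meas import *
import sys
a=snap('scene');b=snap('top')
u0=[int(k) for k in sys.argv[1].split(',')]
B=((100,120,40),(125,255,255))
def cen(c): M=cv2.moments(c.reshape(-1,1,2)); return np.array([M['m10'],M['m01']])/M['m00']
for s,bx in((a,u0[:4]),(b,u0[4:])):
    try: c=blob(s,*B,bx); print(cv2.boundingRect(c),cv2.contourArea(c),cen(c)); s_c=cen(c)
    except Exception as e: print(e); s_c=None
    if s is a: ca=s_c
if ca is not None and s_c is not None: print('cap',tri(a,ca,b,s_c))
im=np.hstack([cv2.resize(s['image'][v0:v1,q0:q1],(390,390)) for s,(q0,v0,q1,v1) in((a,u0[:4]),(b,u0[4:]))]); cv2.imwrite(sys.argv[2],im[...,::-1])
E
python3 go.py 0.60,-0.187,.145,41.7; python3 look.py 190,200,290,300,370,180,470,280 pics/p2.png
```

```text
[-0.0013, 0.0007, -0.0003] [0.21, 0.09, -0.09]
t 4.2 p [ 0.5979 -0.1877  0.1441] rpy [-1.7992e+02  4.0000e-02  4.1680e+01] w 0.0298 F [ 0.05  0.46 -0.95] T [-0.015  0.006  0.006] ff 0.26 q [-0.39  0.28  1.27 -0.    1.59  0.45]
(234, 229, 11, 19) 137.0 [238.67153285 237.30413625]
(415, 219, 20, 19) 159.0 [426.35639413 230.49685535]
cap (array([ 0.56047555, -0.21034475,  0.1414148 ]), np.float64(0.013523678284478854))
```

View pics/p2.png

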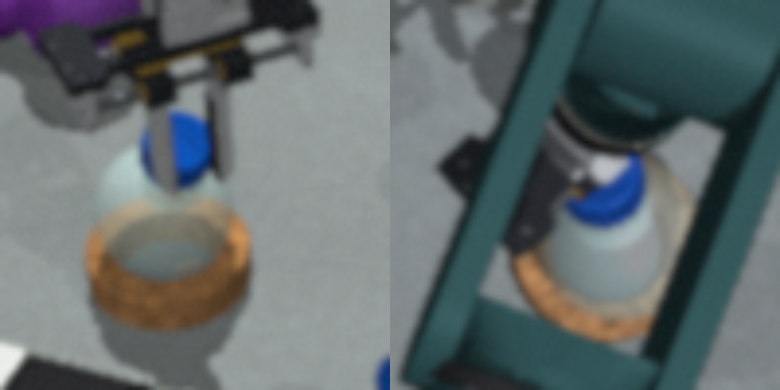

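The flask is following the fingers and leans about 20° now, with the cap at scene crop (180,150) between them. I'll keep pushing.

>>> {"fn": "move_arm", "kwargs": {"deltas": [0, 0, 0, -0.6, 0, -0.2, 0.36, 0, 0, 0, -1.1, 0, -0.4, 0.36, 0, 0, 0, -1.6, 0, -0.6, 0.36, 0, 0, 0, -2.1, 0, -0.6, 0.36, 0, 0, 0, -2.5, 0, -0.6, 0.36, 0, 0, 0, -2.7, 0, -0.6, 0.36, 0, 0, 0, -2.7, 0, -0.6, 0.36]}}

```text
time: 5.0
tool_pos: [0.5776, -0.2054, 0.1486]
ee_rot: [-3.139, 0.002, 0.727]
wrist_force: [0.5, 1.1, 0.3]
width: 0.03
finger_force: 0.6
```

```bash
python3 go.py 0.645,-0.147,.3,41.7; python3 look.py 190,200,290,300,370,180,470,280 pics/p3.png
```

```text
[-0.0029, 0.0016, -0.0006] [8.89, 0.08, -15.15]
t 5.0 p [ 0.5776 -0.2054  0.1486] rpy [-1.7984e+02  9.0000e-02  4.1670e+01] w 0.03 F [0.53 1.05 0.34] T [ 0.051 -0.009  0.018] ff 0.62 q [-0.43  0.25  1.3  -0.    1.6   0.41]
(229, 220, 12, 19) 142.0 [234.7758216  228.74178404]
(424, 229, 19, 16) 105.5 [434.80410742 238.7614534 ]
cap (array([ 0.54012652, -0.22780103,  0.15237063]), np.float64(0.012254007456113986))
```

>>> {"fn": "move_arm", "kwargs": {"deltas": [0, 0, 0, 1.5, 0, 0, 0.36, 0, 0, 0, 4, 0, 0, 0.36, 0, 0, 0, 8, 0, -1, 0.36, 0, 0, 0, 9, 0, -6, 0, 0, 0, 0, 9, 0, -11, -0.5, 0, 0, 0, 9, 4, -15, -1, 0, 0, 0, 9, 8, -16, -1, 0, 0, 0, 9, 8, -16, -1]}}

```text
time: 5.9
tool_pos: [0.7035, -0.2089, 0.3061]
ee_rot: [3.142, 0.001, 0.725]
wrist_force: [-0.6, -1.0, -1.5]
width: 0.0666
finger_force: 0.0
```

```bash
python3 go.py 0.552,-.23,.27,41.7; python3 look.py 190,200,290,300,370,180,470,280 pics/p3.png
```

```text
[0.0, 0.0014, -0.0032] [-12.73, -8.46, 3.63]
t 5.9 p [ 0.7035 -0.2089  0.3061] rpy [1.800e+02 8.000e-02 4.152e+01] w 0.0666 F [-0.6  -0.99 -1.51] T [-0.103  0.113 -0.025] ff 0.0 q [-0.37  0.56  0.57 -0.    2.01  0.48]
(225, 225, 18, 19) 247.0 [233.1025641  233.85425101]
max() iterable argument is empty
```

View pics/p3.png

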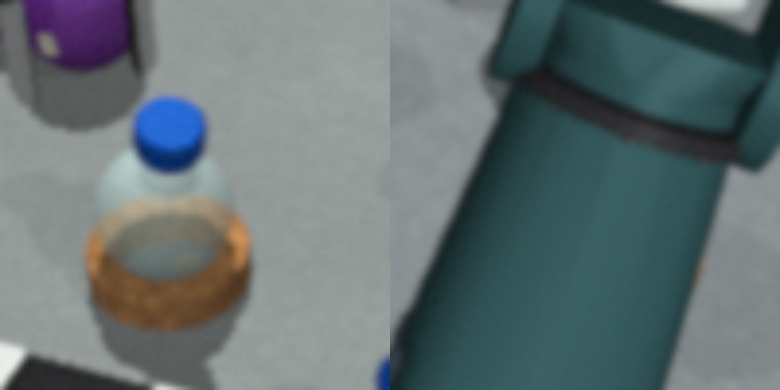

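The scene crop shows the flask nearly upright (cap at (170,130)). The top view is hidden by the arm, so I'll step aside.

>>> {"fn": "move_arm", "kwargs": {"deltas": [0, 0, -0.15, 3, -4, 0, -1, 0, 0, -0.32, 4, -9, 0, -1, 0, 0, -0.32, 5, -14, 0, -1, 0, 0, -0.32, 5, -19, 0, -1, 0, 0, -0.32, 5, -24, 0, -1, 0, 0, -0.32, 5, -24, 0, -1]}}

```text
time: 6.6
tool_pos: [0.5711, 0.013, 0.3104]
ee_rot: [-3.138, -0.001, 1.055]
wrist_force: [-0.6, 0.7, 0.1]
width: 0.094
finger_force: 0.0
```

```bash
cat > look2.py <<'E'
from meas import *
B=((100,120,40),(125,255,255)); a=snap('scene');b=snap('top')
def cen(c): M=cv2.moments(c.reshape(-1,1,2)); return np.array([M['m10'],M['m01']])/M['m00']
ca=cen(blob(a,*B,(190,200,290,300)));cb=cen(blob(b,*B,(370,180,470,280)))
print('cap',ca,cb,tri(a,ca,b,cb))
c=blob(b,(5,70,60),(22,255,255),(370,180,470,290)); p=plane(b,c,.03)[:,:2]; print('cork',cv2.minEnclosingCircle(p.astype(np.float32)))
cv2.imwrite('pics/p4.png',cv2.resize(b['image'][170:300,360:490],None,fx=4,fy=4)[...,::-1])
E
python3 look2.py; python3 go.py 0.552,-.23,.27,60
```

```text
cap [233.12330623 233.82317073] [427.46981627 229.19772528] (array([ 0.56367385, -0.21745248,  0.15354406]), np.float64(0.00010203279725468936))
cork ((0.5459262132644653, -0.23280049860477448), 0.06172359362244606)
[-0.001, -0.0002, 0.0037] [-21.9, 9.94, 4.01]
t 6.7 p [0.5745 0.0094 0.3102] rpy [-1.7995e+02 -1.0000e-02  6.0210e+01] w 0.0936 F [ 1.06 -0.01  0.13] T [-0.007  0.131 -0.003] ff 0.0 q [-0.08  0.15  1.1   0.    1.9   0.44]
```

View pics/p4.png

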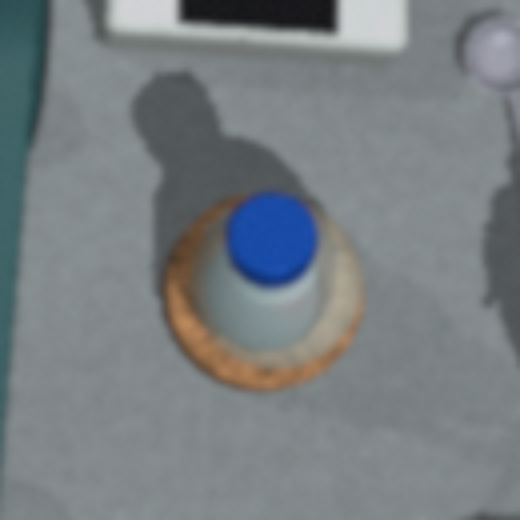

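The top view shows the cap at crop (272,238) and the cork centred at about (265,292). The cork slid about 9 mm and the flask still leans about 15°. I'll grasp the cap along that axis.

```bash
python3 go.py .579,-.204,.232,60,-9.75,11.15  .56,-.2207,.1351,60,-9.75,11.15
```

```text
[0.083, -0.2447, 0.0039] [-18.3, 10.99, 7.81]
[0.083, -0.2447, 0.0039] [-20.69, 10.18, 17.5]
t 6.7 p [0.5745 0.0094 0.3102] rpy [-1.7995e+02 -1.0000e-02  6.0210e+01] w 0.0936 F [ 1.06 -0.01  0.13] T [-0.007  0.131 -0.003] ff 0.0 q [-0.08  0.15  1.1   0.    1.9   0.44]
```

>>> {"fn": "move_arm", "kwargs": {"deltas": [0.083, -0.245, 0.004, -18.3, 11, 0, -1, 0.083, -0.245, 0.004, -18.3, 11, 0, -1, 0.083, -0.245, 0.004, -18.3, 11, 0, -1, 0.083, -0.245, 0.004, -18.3, 11, 0, -1, 0.083, -0.245, 0.004, -18.3, 11, 3, -1, 0.083, -0.245, 0.004, -18.3, 11, 7.8, -1, 0.083, -0.245, 0.004, -18.3, 11, 7.8, -1, 0.083, -0.245, 0.004, -18.3, 11, 7.8, -1]}}

```text
time: 7.5
tool_pos: [0.5796, -0.2065, 0.2297]
ee_rot: [-3.051, 0.246, 1.055]
wrist_force: [0.6, -1.2, 1.3]
width: 0.094
finger_force: 0.0
```

```bash
python3 go.py .579,-.204,.232,60,-9.75,11.15  .56,-.2207,.1351,60,-9.75,11.15
```

```text
[-0.0063, 0.0017, -0.0029] [0.12, -0.2, -0.25]
[-0.0063, 0.0017, -0.0029] [0.17, -0.12, 9.76]
t 7.5 p [ 0.5796 -0.2065  0.2297] rpy [-174.8    14.11   60.44] w 0.094 F [ 0.61 -1.15  1.3 ] T [0.053 0.056 0.007] ff 0.0 q [-0.31  0.35  1.03 -0.23  1.89  0.16]
```

>>> {"fn": "move_arm", "kwargs": {"deltas": [0, 0, 0, 0.1, -0.1, 4, -1, 0, 0, 0, 0.1, -0.1, 7.5, -1, 0, 0, 0, 0.1, -0.1, 9.6, -1, 0, 0, 0, 0.1, -0.1, 9.6, -1, 0, 0, 0, 0.1, -0.1, 9.6, -1]}}

```text
time: 8.0
tool_pos: [0.5638, -0.2213, 0.1424]
ee_rot: [-3.062, 0.244, 1.053]
wrist_force: [0.6, 0.0, 0.7]
width: 0.0937
finger_force: 0.0
```

```bash
python3 go.py .56,-.2207,.1351,60,-9.75,11.15; python3 look.py 190,200,290,300,370,180,470,280 pics/p5.png
```

```text
[0.0047, -0.0006, -0.004] [0.05, -0.3, 0.77]
t 8.0 p [ 0.5638 -0.2213  0.1424] rpy [-175.45   13.99   60.36] w 0.0937 F [0.63 0.03 0.75] T [ 0.062 -0.005 -0.071] ff 0.0 q [-0.34  0.33  1.23 -0.23  1.7   0.17]
(224, 224, 19, 20) 255.5 [232.9419439  233.70189172]
max() iterable argument is empty
```

View pics/p5.png

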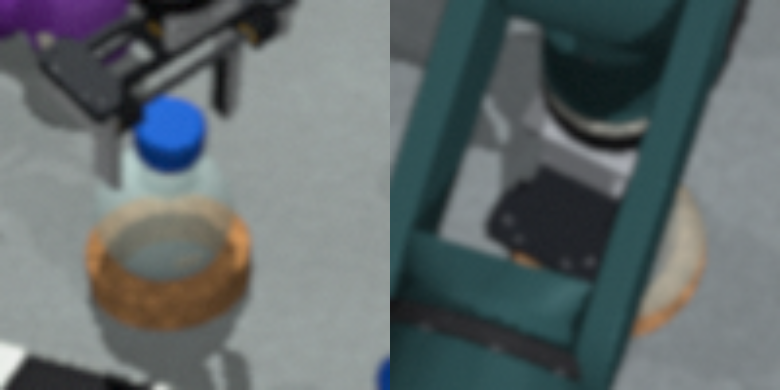

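The fingers straddle the cap (scene crop (108,170) and (228,100), cap between). I'll advance the last few mm and close.

>>> {"fn": "move_arm", "kwargs": {"deltas": [0, 0, 0, 0, -0.3, 0.6, -1, 0, 0, 0, 0, -0.3, 0.6, -0.3, 0, 0, 0, 0, -0.3, 0.6, 0, 0, 0, 0, 0, -0.3, 0.6, 0.5, 0, 0, 0, 0, -0.3, 0.6, 1, 0, 0, 0, 0, -0.3, 0.6, 1, 0, 0, 0, 0, -0.3, 0.6, 1]}}

```text
time: 8.8
tool_pos: [0.558, -0.2205, 0.1326]
ee_rot: [-3.056, 0.245, 1.055]
wrist_force: [0.5, -1.6, -0.6]
width: 0.052
finger_force: 30.0
```

```bash
python3 go.py .556,-.2207,.26,60
```

```text
[-0.0838, 0.2452, -0.0031] [-3.2, -1.21, -12.27]
t 8.8 p [ 0.558  -0.2205  0.1326] rpy [-175.12   14.04   60.42] w 0.052 F [ 0.51 -1.62 -0.56] T [-0.123 -0.219  0.098] ff 30.0 q [-0.34  0.33  1.25 -0.23  1.69  0.17]
```

>>> {"fn": "move_arm", "kwargs": {"deltas": [0, 0, 0, -0.25, -0.1, -1, 1, 0, 0, 0, -0.6, -0.25, -2.5, 1, 0, 0, 0, -1.2, -0.5, -5, 1, -0.03, 0.08, 0, -1.9, -0.8, -8, 1, -0.05, 0.15, 0, -2.5, -1, -10, 1, -0.08, 0.22, 0, -3.2, -1.2, -12.3, 1, -0.084, 0.245, -0.003, -3.2, -1.2, -12.3, 1, -0.084, 0.245, -0.003, -3.2, -1.2, -12.3, 1]}}

```text
time: 9.6
tool_pos: [0.5553, -0.2213, 0.2613]
ee_rot: [3.141, 0.001, 1.045]
wrist_force: [-0.3, -0.8, -3.1]
width: 0.052
finger_force: 30.0
```

```bash
python3 go.py .516,.216,.32,60; python3 look.py 170,160,290,280,370,180,470,280 pics/p6.png
```

```text
[0.0004, 0.0007, -0.0018] [35.86, -25.33, -5.9]
t 9.6 p [ 0.5553 -0.2213  0.2613] rpy [1.7998e+02 4.0000e-02 5.9900e+01] w 0.052 F [-0.3  -0.75 -3.14] T [-0.049  0.133 -0.011] ff 30.0 q [-0.47  0.19  1.14 -0.    1.81  0.05]
(222, 185, 17, 19) 236.0 [230.41525424 193.97387006]
max() iterable argument is empty
```

View pics/p6.png

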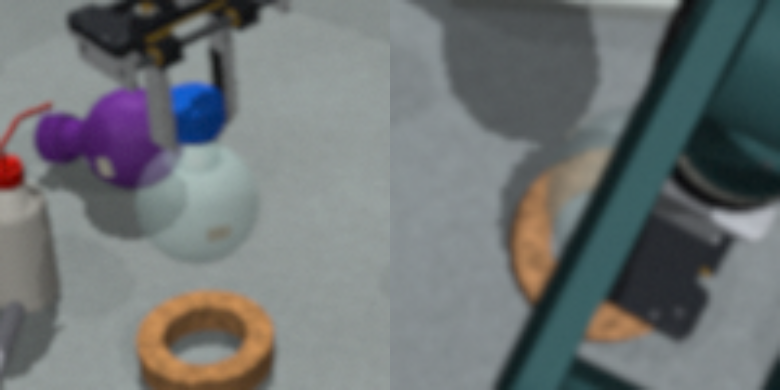

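The flask is held and hangs straight, clear of the cork ring (ball at scene crop (197,200)). I'll carry it over.

>>> {"fn": "move_arm", "kwargs": {"deltas": [0, 0, 0, 1, -0.7, -1, 1, 0, 0, 0, 3, -2.1, -2.5, 1, 0, 0, 0, 6, -4.2, -4, 1, 0, 0, 0, 9.5, -6.7, -5.5, 1, 0, 0, 0, 13, -9.2, -5.9, 1, 0, 0, 0, 16.5, -11.7, -5.9, 1, 0, 0, 0, 20, -14.1, -5.9, 1, 0, 0, 0, 23.5, -16.6, -5.9, 1]}}

```text
time: 10.5
tool_pos: [0.5288, 0.0691, 0.3188]
ee_rot: [-3.139, 0.001, 1.049]
wrist_force: [-0.4, 0.2, -2.3]
width: 0.0517
finger_force: 30.0
```

>>> {"fn": "move_arm", "kwargs": {"deltas": [0, 0, 0, 3.4, -2.4, 0, 1, 0, 0, 0, 6.5, -4.6, 0, 1, 0, 0, 0, 9, -6.4, 0, 1, 0, 0, 0, 10.8, -7.6, 0, 1, 0, 0, 0, 11.8, -8.3, 0, 1, 0, 0, 0, 12.3, -8.7, 0, 1, 0, 0, 0, 12.3, -8.7, 0, 1, 0, 0, 0, 12.3, -8.7, 0, 1]}}

```text
time: 11.3
tool_pos: [0.516, 0.2154, 0.3194]
ee_rot: [-3.141, 0.001, 1.046]
wrist_force: [0.0, 0.4, -2.3]
width: 0.0519
finger_force: 30.0
```

```bash
python3 go.py .5167,.2158,.22,60
python3 - <<'E'
from meas import *
a=snap('scene');b=snap('top')
c=blob(a,(100,120,40),(125,255,255),(350,160,430,260)); print(cv2.boundingRect(c)); 
cv2.imwrite('pics/p7.png',np.hstack([cv2.resize(s['image'][v:v+130,u:u+130],(390,390)) for s,u,v in((a,325,170),(b,180,180))])[...,::-1])
E
```

```text
[-0.001, 0.001, -0.0011] [0.08, 0.05, 9.94]
t 11.3 p [0.516  0.2154 0.3194] rpy [-1.7995e+02  6.0000e-02  5.9940e+01] w 0.0519 F [ 0.04  0.43 -2.33] T [-0.064  0.152 -0.009] ff 30.0 q [0.29 0.12 1.12 0.   1.91 0.82]
(395, 184, 14, 19)
```

View pics/p7.png

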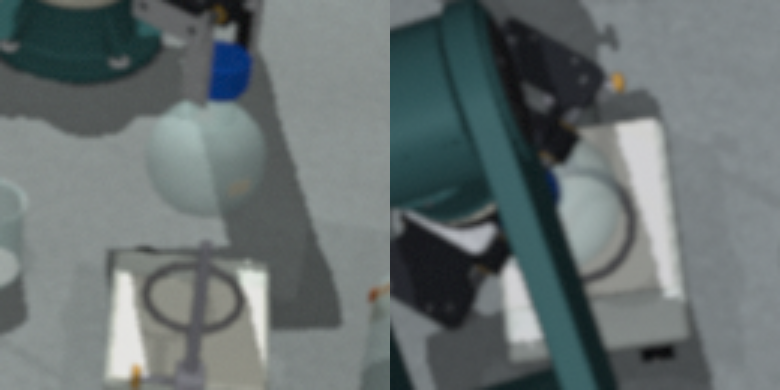

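Scene crop: the flask hangs above the ring, ball at (207,158) and ring at (193,296). I'll check the ball's offset from the tool axis by projection.

Run:
```python
from meas import *
a=np.load('scene.npz')
p=np.array([.516,.2154,.3194])
print('exp ball',proj(a,p-[0,0,.073]),'exp cap',proj(a,p+[0,0,.019]),'1cm y',proj(a,p-[0,-.01,.073]),'1cm x',proj(a,p-[-.01,0,.073]),'1cm z',proj(a,p-[0,0,.083]))
g=cv2.cvtColor(a['image'],cv2.COLOR_RGB2GRAY)[195:250,360:430]
g=cv2.resize(g,None,fx=4,fy=4,interpolation=2)
c=cv2.HoughCircles(cv2.GaussianBlur(g,(0,0),2),cv2.HOUGH_GRADIENT,1,50,param1=60,param2=15,minRadius=65,maxRadius=95)
print([(q[0]/4+360,q[1]/4+195,q[2]/4) for q in c[0][:3]] if c is not None else None)
```

```text
exp ball [[394.53620406 222.22324559]] exp cap [[397.96180136 193.25707163]] 1cm y [[398.36950912 222.84463244]] 1cm x [[393.96927207 224.55088668]] 1cm z [[394.17744399 225.24177111]]
None
```

>>> {"fn": "move_arm", "kwargs": {"deltas": [0, 0, 0, 0.1, 0, 2.5, 1, 0, 0, 0, 0.1, 0, 5.5, 1, 0, 0, 0, 0.1, 0, 8, 1, 0, 0, 0, 0.1, 0, 9.8, 1, 0, 0, 0, 0.1, 0, 10.8, 1, 0, 0, 0, 0.1, 0, 11.2, 1, 0, 0, 0, 0.1, 0, 11.2, 1, 0, 0, 0, 0.1, 0, 11.2, 1]}}

```text
time: 12.2
tool_pos: [0.517, 0.217, 0.2089]
ee_rot: [3.141, -0.002, 1.047]
wrist_force: [-0.1, 0.8, -1.7]
width: 0.0519
finger_force: 30.0
```

>>> {"fn": "move_arm", "kwargs": {"deltas": [0, 0, 0, 0, 0, 0.2, 1, 0, 0, 0, 0, 0, 0.4, 1, 0, 0, 0, 0, 0, 0.6, 1, 0, 0, 0, 0, 0, 0.8, 1, 0, 0, 0, 0, 0, 1.0, 1, 0, 0, 0, 0, 0, 1.0, 1]}}

```text
time: 12.8
tool_pos: [0.516, 0.2169, 0.1969]
ee_rot: [-3.14, 0.001, 1.047]
wrist_force: [0.7, -0.6, -2.6]
width: 0.0522
finger_force: 30.0
```

```bash
python3 go.py .5167,.2158,.193,60
```

```text
[-0.0017, 0.0009, -0.0003] [-0.06, 0.11, 0.39]
t 12.8 p [0.516  0.2169 0.1969] rpy [-1.799e+02  5.000e-02  5.998e+01] w 0.0522 F [ 0.7  -0.6  -2.65] T [-0.036  0.122  0.058] ff 30.0 q [0.3  0.11 1.36 0.   1.67 0.82]
```

>>> {"fn": "move_arm", "kwargs": {"deltas": [0, 0, 0, 0, 0.1, 0.1, 1, 0, 0, 0, 0, 0.1, 0.2, 1, 0, 0, 0, 0, 0.1, 0.3, 1, 0, 0, 0, 0, 0.1, 0.3, 1]}}

```text
time: 13.2
tool_pos: [0.5171, 0.2164, 0.1942]
ee_rot: [-3.14, 0.0, 1.047]
wrist_force: [-0.6, 1.1, -1.8]
width: 0.0519
finger_force: 30.0
```

>>> {"fn": "move_arm", "kwargs": {"deltas": [0, 0, 0, 0, 0, 0.1, 1, 0, 0, 0, 0, 0, 0.1, 1]}}

```text
time: 13.4
tool_pos: [0.517, 0.2166, 0.1936]
ee_rot: [-3.14, -0.0, 1.047]
wrist_force: [-0.7, 0.0, -1.6]
width: 0.0518
finger_force: 30.0
```

>>> {"fn": "move_arm", "kwargs": {"deltas": [0, 0, 0, 0, 0, 0.1, 1, 0, 0, 0, 0, 0, 0.1, 1]}}

```text
time: 13.6
tool_pos: [0.5168, 0.2169, 0.1931]
ee_rot: [-3.14, -0.001, 1.047]
wrist_force: [-2.8, 0.9, 0.7]
width: 0.0518
finger_force: 30.0
```

>>> {"fn": "move_arm", "kwargs": {"deltas": [0, 0, 0, -0.05, -0.09, 0, 1, 0, 0, 0, -0.05, -0.09, 0, 1, 0, 0, 0, -0.05, -0.09, 0.05, 1, 0, 0, 0, -0.05, -0.09, 0.05, 1]}}

```text
time: 14.0
tool_pos: [0.5159, 0.2167, 0.1923]
ee_rot: [-3.14, -0.0, 1.047]
wrist_force: [-3.3, 2.6, 1.6]
width: 0.0523
finger_force: 30.0
```

>>> {"fn": "move_arm", "kwargs": {"deltas": [0, 0, 0, 0, 0, 0.05, 1, 0, 0, 0, 0, 0, 0.05, 1]}}

```text
time: 14.2
tool_pos: [0.5159, 0.2169, 0.1919]
ee_rot: [-3.14, -0.0, 1.047]
wrist_force: [-3.4, 1.8, 4.1]
width: 0.0519
finger_force: 30.0
```

>>> {"fn": "move_arm", "kwargs": {"deltas": [0, 0, 0, 0, -0.11, 0, 1, 0, 0, 0, 0, -0.11, 0, 1, 0, 0, 0, 0, -0.11, 0, 1]}}

```text
time: 14.5
tool_pos: [0.5151, 0.217, 0.1913]
ee_rot: [-3.14, 0.0, 1.047]
wrist_force: [-3.3, 1.6, 2.4]
width: 0.0523
finger_force: 30.0
```

>>> {"fn": "move_arm", "kwargs": {"deltas": [0, 0, 0, 0, -0.11, 0, 1, 0, 0, 0, 0, -0.11, 0.05, 1, 0, 0, 0, 0, -0.11, 0.05, 1]}}

```text
time: 14.8
tool_pos: [0.5141, 0.2174, 0.1904]
ee_rot: [-3.14, 0.001, 1.047]
wrist_force: [-1.8, 0.7, -0.4]
width: 0.0519
finger_force: 30.0
```

>>> {"fn": "move_arm", "kwargs": {"deltas": [0, 0, 0, 0, -0.05, 0.1, 1, 0, 0, 0, 0, -0.05, 0.1, 1, 0, 0, 0, 0, -0.05, 0.1, 1]}}

```text
time: 15.1
tool_pos: [0.5136, 0.2178, 0.1896]
ee_rot: [-3.14, 0.001, 1.047]
wrist_force: [-2.5, 1.7, 0.7]
width: 0.0521
finger_force: 30.0
```

>>> {"fn": "move_arm", "kwargs": {"deltas": [0, 0, 0, 0, -0.05, 0.1, 1, 0, 0, 0, 0, -0.05, 0.1, 1, 0, 0, 0, 0, -0.05, 0.1, 1]}}

```text
time: 15.4
tool_pos: [0.5134, 0.2181, 0.1892]
ee_rot: [-3.141, -0.0, 1.047]
wrist_force: [-2.2, 1.1, 2.1]
width: 0.052
finger_force: 30.0
```

>>> {"fn": "move_arm", "kwargs": {"deltas": [0, 0, 0, 0, 0, 0, 0.1, 0, 0, 0, 0, 0, 0, -0.2, 0, 0, 0, 0, 0, 0, -0.6, 0, 0, 0, 0, 0, 0, -1, 0, 0, 0, 0, 0, 0, -1]}}

```text
time: 15.9
tool_pos: [0.5135, 0.2178, 0.1887]
ee_rot: [-3.141, 0.001, 1.047]
wrist_force: [0.2, -0.1, 0.3]
width: 0.0765
finger_force: 0.0
```

>>> {"fn": "move_arm", "kwargs": {"deltas": [0, 0, 0, 0, 0, -3, -1, 0, 0, 0, 0, 0, -7, -1, 0, 0, 0, 0, 0, -11, -1, 0, 0, 0, -5, -5, -12, -1, 0, 0, 0, -10, -9, -12, -1, 0, 0, 0, -15, -12, -12, -1, 0, 0, 0, -18, -15, -12, -1, 0, 0, 0, -18, -15, -12, -1]}}

```text
time: 16.7
tool_pos: [0.2913, 0.1363, 0.3096]
ee_rot: [3.141, -0.001, 1.047]
wrist_force: [0.0, -0.5, 0.4]
width: 0.0939
finger_force: 0.0
```

```bash
cat > look3.py <<'E'
from meas import *
import sys
B=((100,120,40),(125,255,255)); a=snap('scene');b=snap('top')
def cen(c): M=cv2.moments(c.reshape(-1,1,2)); return np.array([M['m10'],M['m01']])/M['m00']
ca=cen(blob(a,*B,(360,200,430,270)));cb=cen(blob(b,*B,(205,200,285,290)))
C,e=tri(a,ca,b,cb); print('cap',ca,cb,C,e,'rel ball',C-[.5167,.2158,.12])
# ball outline in scene & top by projecting expectation
for s in(a,b): print('exp ball',proj(s,[[.5167,.2158,.12],[.5167,.2158,.212]]))
cv2.imwrite(sys.argv[1],np.hstack([cv2.resize(s['image'][v:v+100,u:u+100],(400,400)) for s,u,v in((a,340,210),(b,190,200))])[...,::-1])
E
python3 look3.py pics/p8.png; python3 go.py .5167,.2158,.30,60
```

```text
cap [393.98057073 232.7893139 ] [231.82040998 251.00802139] [0.51309761 0.21825521 0.20945108] 0.0025237824950718646 rel ball [-0.00360239  0.00245521  0.08945108]
exp ball [[390.29157668 258.83330547]
 [393.42446902 232.69310938]]
exp ball [[239.79366106 252.75787031]
 [233.33743275 249.13756421]]
[0.0028, -0.0032, -0.0006] [18.17, 15.55, 1.19]
t 16.8 p [0.2911 0.1363 0.3109] rpy [179.84  -0.18  59.97] w 0.0942 F [0.13 0.86 1.12] T [-0.034  0.091  0.019] ff 0.0 q [ 0.26 -0.42  1.6   0.    1.96  0.78]
```

View pics/p8.png

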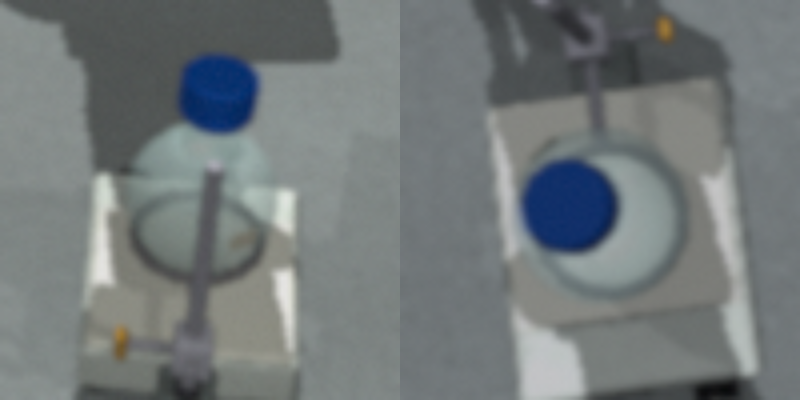

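The flask stands in the ring, with the ball seated and the cap at scene (394,233) and top (232,251). It leans about 2.7°, almost exactly along the closing line, so gripping over the ring's axis should straighten it.

>>> {"fn": "move_arm", "kwargs": {"deltas": [0, 0, 0, 4, 3.5, 0, -1, 0, 0, 0, 8, 7, 0, -1, 0, 0, 0, 12, 10.5, 0, -1, 0, 0, 0, 16, 13.8, 1, -1, 0, 0, 0, 18.2, 15.6, 1.2, -1, 0, 0, 0, 18.2, 15.6, 1.2, -1, 0, 0, 0, 18.2, 15.6, 1.2, -1, 0, 0, 0, 18.2, 15.6, 1.2, -1]}}

```text
time: 17.6
tool_pos: [0.5195, 0.2167, 0.2974]
ee_rot: [-3.141, -0.0, 1.047]
wrist_force: [-0.7, 0.4, -0.1]
width: 0.0942
finger_force: 0.0
```

```bash
python3 go.py .5166,.216,.191,60
```

```text
[-0.0005, -0.0002, -0.0003] [-0.2, -0.21, 10.64]
t 17.6 p [0.5195 0.2167 0.2974] rpy [-1.7997e+02 -1.0000e-02  5.9980e+01] w 0.0942 F [-0.72  0.43 -0.11] T [-0.034  0.099 -0.025] ff 0.0 q [0.29 0.12 1.16 0.   1.87 0.82]
```

>>> {"fn": "move_arm", "kwargs": {"deltas": [0, 0, 0, -0.2, -0.2, 4, -1, 0, 0, 0, -0.2, -0.2, 8, -1, 0, 0, 0, -0.2, -0.2, 10, -1, 0, 0, 0, -0.2, -0.2, 10.6, -1, 0, 0, 0, -0.2, -0.2, 10.6, -1, 0, 0, 0, -0.2, -0.2, 10.6, -1]}}

```text
time: 18.2
tool_pos: [0.5174, 0.2163, 0.1937]
ee_rot: [3.14, -0.003, 1.047]
wrist_force: [-0.3, 0.7, 0.3]
width: 0.0936
finger_force: 0.0
```

```bash
python3 go.py .5166,.216,.191,60
```

```text
[0.0021, -0.0032, -0.0002] [-0.06, -0.06, 0.27]
t 18.2 p [0.5174 0.2163 0.1937] rpy [179.88  -0.18  59.99] w 0.0936 F [-0.31  0.73  0.29] T [-0.016  0.106 -0.021] ff 0.0 q [0.29 0.11 1.37 0.   1.66 0.82]
```

Now I'll close gently and press slightly.

>>> {"fn": "move_arm", "kwargs": {"deltas": [0, 0, 0, -0.06, -0.06, 0.2, -0.3, 0, 0, 0, -0.06, -0.06, 0.2, -0.05, 0, 0, 0, -0.06, -0.06, 0.2, 0, 0, 0, 0, -0.06, -0.06, 0.2, 0.2, 0, 0, 0, -0.06, -0.06, 0.2, 1, 0, 0, 0, -0.06, -0.06, 0.2, 1, 0, 0, 0, -0.06, -0.06, 0.3, 1, 0, 0, 0, -0.06, -0.06, 0.3, 1]}}

```text
time: 19.0
tool_pos: [0.516, 0.216, 0.1888]
ee_rot: [-3.141, -0.001, 1.047]
wrist_force: [-1.3, 0.2, 4.6]
width: 0.0515
finger_force: 30.0
```

```bash
python3 go.py .5166,.216,.191,60
```

```text
[-0.0006, -0.0006, -0.0001] [0.03, 0.05, -0.22]
t 19.0 p [0.516  0.216  0.1888] rpy [-1.7996e+02 -4.0000e-02  5.9990e+01] w 0.0515 F [-1.34  0.22  4.57] T [-0.06   0.414 -0.041] ff 30.0 q [0.29 0.11 1.38 0.   1.65 0.82]
```

>>> {"fn": "move_arm", "kwargs": {"deltas": [0, 0, -0.08, 0, 0, 0, 1, 0, 0, -0.2, 0, 0, 0, 1, 0, 0, -0.32, 0, 0, 0, 1, 0, 0, -0.44, 0, 0, 0, 1, 0, 0, -0.56, 0, 0, 0, 1, 0, 0, -0.68, 0, 0, 0, 1, 0, 0, -0.8, 0, 0, 0, 1, 0, 0, -0.8, 0, 0, 0, 1]}}

```text
time: 19.8
tool_pos: [0.5156, 0.2157, 0.1888]
ee_rot: [-3.14, -0.0, 1.849]
wrist_force: [-2.6, -0.3, 5.7]
width: 0.0514
finger_force: 30.0
```

```bash
python3 go.py .5166,.216,.1885,60
```

```text
[-0.0012, -0.0, 0.8018] [0.0, 0.1, 0.03]
t 19.8 p [0.5156 0.2157 0.1888] rpy [-1.7994e+02 -3.0000e-02  1.0594e+02] w 0.0514 F [-2.59 -0.31  5.69] T [-0.247  0.629 -0.019] ff 30.0 q [0.29 0.11 1.38 0.   1.65 0.02]
```

>>> {"fn": "move_arm", "kwargs": {"deltas": [0, 0, -0.08, 0, 0, 0, 1, 0, 0, -0.2, 0, 0, 0, 1, 0, 0, -0.32, 0, 0, 0, 1, 0, 0, -0.44, 0, 0, 0, 1, 0, 0, -0.56, 0, 0, 0, 1, 0, 0, -0.68, 0, 0, 0, 1, 0, 0, -0.8, 0, 0, 0, 1, 0, 0, -0.8, 0, 0, 0, 1]}}

```text
time: 20.6
tool_pos: [0.5156, 0.215, 0.1889]
ee_rot: [-3.14, -0.0, 2.648]
wrist_force: [-2.2, -1.9, 4.9]
width: 0.0519
finger_force: 30.0
```

```bash
python3 go.py .5166,.216,.1885,150
```

```text
[-0.0019, -0.0004, 0.0305] [-0.04, 0.14, 0.03]
t 20.6 p [0.5156 0.215  0.1889] rpy [-1.7989e+02 -3.0000e-02  1.5175e+02] w 0.0519 F [-2.16 -1.92  4.85] T [-0.552  0.621  0.074] ff 30.0 q [ 0.29  0.11  1.38 -0.    1.65 -0.78]
```

>>> {"fn": "move_arm", "kwargs": {"deltas": [0, 0, 0, 0, 0.1, -0.15, 1, 0, 0, 0, 0, 0.1, -0.15, 0.1, 0, 0, 0, 0, 0.1, -0.15, -0.2, 0, 0, 0, 0, 0.1, -0.15, -0.6, 0, 0, 0, 0, 0.1, -0.15, -1, 0, 0, 0, 0, 0.1, -0.15, -1]}}

```text
time: 21.2
tool_pos: [0.5166, 0.2171, 0.1893]
ee_rot: [3.141, -0.001, 2.647]
wrist_force: [-0.4, 0.3, -0.3]
width: 0.0772
finger_force: 0.0
```

>>> {"fn": "move_arm", "kwargs": {"deltas": [0, 0, 0, 0, 0, -3, -1, 0, 0, 0, 0, 0, -7, -1, 0, 0, 0, 0, 0, -11, -1, 0, 0, 0, 5, -5, -12, -1, 0, 0, 0, 10, -9, -12, -1, 0, 0, 0, 15, -12, -12, -1, 0, 0, 0, 18, -13, -12, -1, 0, 0, 0, 18, -13, -12, -1]}}

```text
time: 22.0
tool_pos: [0.2937, 0.1877, 0.3107]
ee_rot: [3.139, 0.0, 2.648]
wrist_force: [-0.0, 0.2, -0.3]
width: 0.0938
finger_force: 0.0
```

```bash
cp scene.npz scene_before.npz; python3 look3.py pics/p9.png; python3 go.py .5167,.2158,.30,60
python3 - <<'E'
import cv2,numpy as np
p8=cv2.imread('pics/p8.png')[:,:400]; p9=cv2.imread('pics/p9.png'); cv2.imwrite('pics/p10.png',cv2.resize(np.hstack([p8,p9]),(800,267)) if 0 else np.hstack([p8,p9[:,:400]]))
E
```

```text
cap [393.11660777 233.15312132] [232.6141522  249.62394304] [0.51605188 0.21637996 0.21016223] 0.002609041628447491 rel ball [-0.00064812  0.00057996  0.09016223]
exp ball [[390.29157668 258.83330547]
 [393.42446902 232.69310938]]
exp ball [[239.79366106 252.75787031]
 [233.33743275 249.13756421]]
[0.004, -0.002, 1.6023] [-18.27, 12.94, 1.19]
t 22.1 p [0.2945 0.188  0.3112] rpy [1.7978e+02 8.0000e-02 1.5180e+02] w 0.0943 F [-0.05 -0.18  1.15] T [-0.029 -0.008 -0.022] ff 0.0 q [ 0.4  -0.36  1.56  0.    1.94 -0.67]
```

View pics/p10.png

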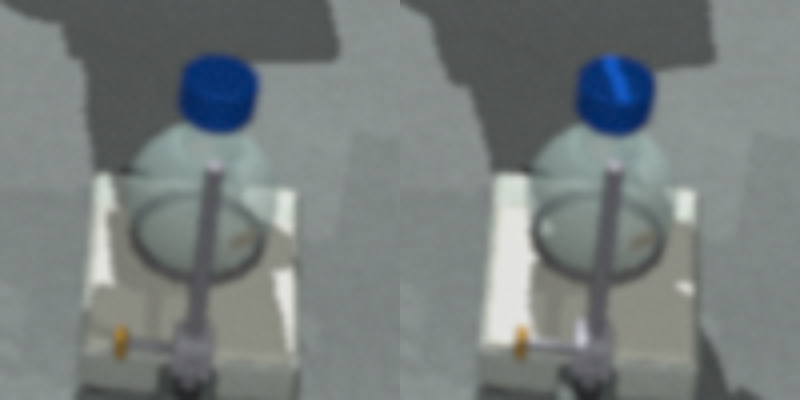

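The flask's mark is at the same pixel before and after ((240,240) in each crop), so the glass did not spin and the cap took the turn. The neck is now within about 1 mm of upright at the cap. I'll hand it in.

```bash
python3 -c "
from bench import robot
print(robot.close_job())"
```

```text
the job is handed in; nothing more can be done
None
```

The flask is standing upright and centred in the hotplate ring, its cap loosened by about 1.6 rad (a quarter turn) going by the wrist's rotation, and I've handed the job in; no verdict came back.

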